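Flip the mould frame's kickstand down and hold the frame upright on it

TASK

The plaster mould frame is leaning back on its rests with its kickstand folded up. First flip the kickstand down past its over-centre point so that it snaps fully down to its stop, then take the frame by its top bar, ease it gently forward until it stands upright and you feel the kickstand's foot bear on the steel plate, and finish while still holding it there by the bar with light pressure on the foot: the frame tips back if let go. Do not let it fall over forward, and leave the can, cup and bowl where they are.

Things in the scene. Friction and masses are not known exactly. Their poses are not given: they have to be found in the camera images.
- axle (a point): Centre of the steel axle at the foot of the frame, 50 mm above the table, on the fixed plywood base (280 x 300 x 12 mm, reaching 160 mm to -x and 120 mm to +x of the axle). Axes: y along the axle, z up, -x is the front (towards the robot), +x the back.
- mould_frame (a joint): Tilt of the frame about the axle's +y, rad: 0 upright; positive leans back (top to +x), to 0.35 on the two back rests, where it starts; negative falls forward, to -0.35. Only gravity moves it: at 0 it tips back (about 0.5 to 1.5 N at the bar). With the kickstand fully down its foot meets the steel plate at 0 +-0.01; with the kickstand up nothing stops the frame at upright.
- hold_bar (a point): Round steel top bar (the part mould_frame_c0), 18 mm diameter, 216 mm along y; origin at its centre, 215 mm above the axle in frame axes (= axle's axes when upright, origin on the axle, tilting with the frame; the bar's own axes are parallel). The frame is two aluminium posts at y = +-100 mm with a plaster mould (0.7 to 1.2 kg in all) at the back; the plaster begins 52 mm below the bar.
- pivot (a point): Pivot of the kickstand, at the end of a stub hub (22 mm thick) on the frame's front: at (-70, -60, +121) mm in frame axes; its own axes are the frame axes. The round steel leg, 12 mm thick, runs 130 mm from here to the foot's centre.
- kickstand (a joint): Turn of the kickstand on the frame, rad: 0 folded up (start), 1.92 fully down at its stop. A spring resists (up to about 4 N at the foot) until 0.8 and then snaps it down by itself. At joint q, with p = q - 0.2, the foot is at pivot + 130 mm x (-0.199 sin p, cos p, -0.980 sin p) in frame axes: it starts sideways to +y, slightly up, and swings down and a little forward.
- stand_foot (a point): Black rubber ball (the part kickstand_c0), 26 mm diameter, at the end of the kickstand's leg; origin at its centre. It can be pinched front and back from above, or pressed from above.
- foot_plate: Loose steel plate, 90 x 110 x 20 mm (1.6 kg), lying on the base in front of the frame near its -y end, under where the kickstand's foot comes down; origin at the centre of its underside, its top 32 mm above the table.
- spray_can: Bystander: plain metal spray can, 60 mm diameter, 170 mm high, standing on the table; origin at the centre of its underside.
- mixing_cup: Bystander: white plastic cup, 80 mm diameter, 100 mm high; origin at the centre of its underside.
- bowl: Bystander: white bowl, 130 mm diameter, 55 mm high; origin at the centre of its underside.
Mind the look-alikes: they are no part of the job. Several things have the shape of the foot_plate; the one meant has the colours described above.

How it is judged (in metres and radians):
On the way:
1. the kickstand has been flipped fully down while the frame still leans back (value of joint kickstand above 1.8 rad and value of joint mould_frame above 0.1 rad), for 0.2 s.
At the end, for the whole second after the job is handed in: The kickstand is fully down (joint above 1.8 rad); the frame is upright within 0.06 rad and still; the kickstand's foot bears on the steel plate with more than 1 N; the fingers are still holding the top bar (more than 1 N of contact) (value of joint kickstand above 1.8 rad and value of joint mould_frame between -0.06 and 0.06 rad and velocity of joint mould_frame between -0.05 and 0.05 rad/s and contact force between kickstand_c0 and foot_plate above 1 N and contact force between the fingers and mould_frame_c0 above 1 N); the arm keeps its last pose, push and grip.
It fails at once if the frame falls over forward (value of joint mould_frame below -0.15 rad).
It fails at once if the kickstand's foot is slammed or forced onto the plate (over 100 N) (contact force between kickstand_c0 and foot_plate above 100 N).
It fails at once if the spray can is moved by more than 30 mm (distance of spray_can from where it was at the start of the episode above 0.03 m).
It fails at once if the mixing cup is moved by more than 30 mm (distance of mixing_cup from where it was at the start of the episode above 0.03 m).
It fails at once if the bowl is moved by more than 30 mm (distance of bowl from where it was at the start of the episode above 0.03 m).
It also fails if it takes over 51 s, if anything falls off the work surface, if the arm or the gripper's body presses on something with over 40 N, if the wrist force passes 120 N, or if a joint passes its speed limit or range.

ROBOT

A 6-joint arm with a two-finger parallel gripper is mounted at the origin on the work surface. World frame = base frame: x ahead of the robot, y to its left, z up, the work surface at z = 0. Lengths are in mm, angles in rad, forces in N, time in s.
With the tool pointing down it reaches from about 300 to 775 mm from the base axis. Payload 14.6 kg.
Tool frame: the origin (TCP) lies at the very end of the fingers, on their centre line; the grasp point (between the pads) lies 19 mm behind it; y points along the fingers, z is the direction in which the jaws open and shut, and the axes are right-handed (so a half turn about y gives the same grasp; the last joint's range is limited). The gripper opens to 94 mm and grips with 3 to 60 N. Pads are 16 mm wide; open, the fingers measure 119 mm over their backs; the gripper's body (75 mm by 177 mm) begins 78 mm behind the grasp point.
Start: joints at [1.256, 0.3, 1.521, -0, 1.321, -0.067], TCP at [134.897, 533.19, 205.446] pointing down, gripper open.
Joint ranges: [-3.03, 3.03], [-0.79, 2.21], [0.23, 2.52], [-1.04, 4.18], [0, 3.07], [-2.55, 2.55]. Speed limits (rad/s): [2.22, 2.22, 2.57, 3.14, 3.14, 3.14].

INTERFACE

Orientations are given as [roll, pitch, yaw] about the fixed x, y, z axes, in that order (R = Rz(yaw) Ry(pitch) Rx(roll)).
In Python, from cell import monitor, optics, manip gives the robot as it stands.
- The arm moves only by the shell command python3 -m creep 'ROWS' [FORCE]. ROWS is JSON, a list of rows, each an object of numbers: "tx", "ty", "tz": the shift along the tool's x, y, z scaled (see below); "turn": the turn about the tool's y scaled (see below); "fingers": the finger opening in mm, from 0 to 94. In form: [{"tx": .., "ty": .., "tz": .., "turn": .., "fingers": ..}, ...]. A call has 1 to 20 rows; each row is the pose to reach, as a shift and turn from the pose measured when the call began, along the tool's axes at that moment, turning the shorter way round; what a row does not reach only later rows make up. The controller multiplies each number of a shift by 200 mm and each number of a turn by pi rad. A row lasts 1/10 s, in which the tool goes at most 50 mm and 8.59 degrees, less where a joint would pass 70% of its speed; a pose out of reach is approached as far as the arm can. A call with a number of a shift or a turn outside -1 to 1 is refused whole. A call with a gripper value outside its range is refused whole. The fingers move at their own pace and stop on an object; FORCE is the grip in N (left out, the last holds). Time passes only in rows, so rows that repeat a pose let the fingers close. It gives the time, the measured TCP pose, the force and the opening at its end, in the units of the state.
- monitor.read_state(): the state, without advancing time (a new reading comes with each control period).
- optics.camera(name): name is "scene" or "side" or "wrist"; returns a dict with "frame" (400x640x3 uint8, red, green, blue), "range_z" (400x640 float32, mm along the optical axis (not along the pixel's ray), 0 where there is no reading), "fx", "fy", "cx", "cy" (pixels), "distortion" ([k1, k2, p1, p2, k3] as OpenCV has them; the pictures are not rectified), "R" (3x3) and "t" (3): a world point X has camera coordinates R X + t; the wrist camera has in their place "mount" (4x4, takes a point from camera to tool coordinates, whose origin is the TCP and whose axes are the tool frame's). Camera axes: x right, y down, z forward; pixel columns grow to the right and rows downward; lengths in mm; the calibration is good to about 2 mm. A picture is of the moment at which its call begins: read the wrist's pose just before it.
- manip.sign_off(): hands the job in, once; it reports no verdict.
The state is a dict: "clock": time; "joints": joint angles; "qd": joint speeds; "effort": joint torques, N m; "eef_pos": TCP position; "eef_rot": TCP orientation; "wrist_force": force on the tool from outside, world axes, zero at the start; "moment": the same for the moment, N m; "finger_gap": finger opening in mm.
Only numpy, scipy, OpenCV 4.12 (cv2) and the standard library are available. Lean on these libraries where they do the work, as an engineer would, in place of code of your own. Each camera call takes 0.05 s, during which the arm holds its last target.

## Working session

There is one attempt and no reset: what is moved stays moved. The work goes in short steps, Python scripts to look and compute and a shell command to move; the robot and the scene stay as the last step left them, time stands still between calls to the robot, and variables do not carry over. Pictures are saved under pics/ and viewed, and the job is handed in when it is done.

```bash
ls; mkdir -p pics
python3 - <<'E'
from cell import monitor, optics
import cv2,pickle
s=monitor.read_state();print(s)
d={}
for n in ["scene","side","wrist"]:
    c=optics.camera(n);d[n]=c
    cv2.imwrite(f"pics/{n}0.png",c["frame"][:,:,::-1])
    print(n,c["fx"],c["fy"],c["cx"],c["cy"],c["distortion"],c.get("R"),c.get("t"),c.get("mount"))
pickle.dump((s,d),open("shot0.pkl","wb"))
E
```

```text
pics
{'clock': 0.0, 'joints': array([ 1.25640981e+00,  3.00443263e-01,  1.52155835e+00,  8.71849577e-06,
        1.32070091e+00, -6.66097963e-02]), 'qd': array([ 0.00061981,  0.00048565,  0.00078364, -0.00130028, -0.00125733,
        0.00016933]), 'effort': array([-1.59859087e-04, -5.31811202e+01, -3.52729833e+01,  7.08360784e-02,
        2.44013756e-02, -1.50647752e-04]), 'eef_pos': array([134.81440981, 532.96018665, 204.91121672]), 'eef_rot': array([-1.57190317e+00,  8.22996993e-05, -2.47778928e-01]), 'wrist_force': array([-0.0981791 , -0.27946231, -0.02007965]), 'moment': array([-0.00866959, -0.04004087,  0.01215742]), 'finger_gap': 94.11695853293556}
scene 369.57586766356224 369.57586766356224 314.4443650067829 199.63124729536952 [0.00046191 0.         0.         0.         0.        ] [[-0.99229877 -0.1236876  -0.00667301]
 [-0.09256708  0.77627225 -0.62356453]
 [ 0.08230727 -0.61814462 -0.7817434 ]] [ 452.69869244  142.23645991 1451.55037874] None
side 514.1394609697055 514.1394609697055 316.2038748107775 199.084171762317 [-0.10614204  0.          0.          0.          0.        ] [[ 0.94902155 -0.31519441 -0.00325321]
 [-0.24758098 -0.73897646 -0.62659194]
 [ 0.19509423  0.59545469 -0.77934072]] [-450.15358261  224.62331067 1582.82411497] None
wrist 297.8052643882261 297.8052643882261 317.97592303034 195.93830449498125 [-0.0074453  0.         0.         0.         0.       ] None None [[-6.98615587e-04  9.62246952e-01  2.72176991e-01 -7.87600609e+01]
 [ 2.78159635e-05 -2.72177039e-01  9.62247192e-01 -1.79101884e+02]
 [ 9.99999756e-01  6.79811752e-04  1.63381296e-04 -1.01309734e+00]
 [ 0.00000000e+00  0.00000000e+00  0.00000000e+00  1.00000000e+00]]
```

View pics/scene0.png

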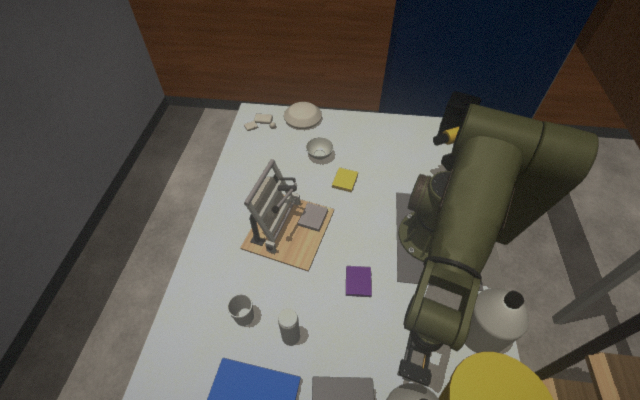

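View pics/side0.png

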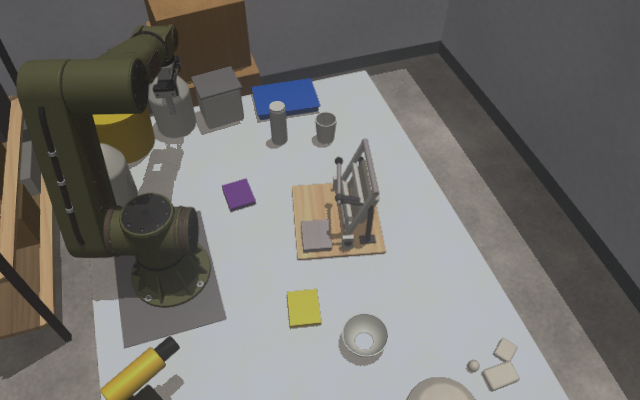

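View pics/wrist0.png

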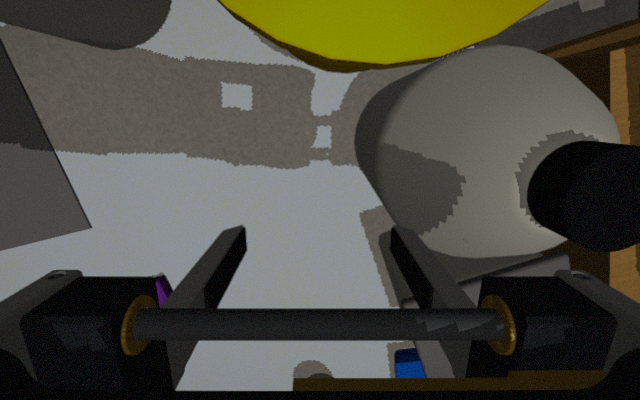

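The scene view shows the frame at about (275,205) with the grey plate at (312,216). The side view shows the plywood base at (295–382, 183–258), the grey plate at (316,235) and the foot at about (339,161). I'll zoom in and measure the base.

```bash
cat > h.py <<'E'
import numpy as np,cv2,pickle
def K(c): return np.array([[c["fx"],0,c["cx"]],[0,c["fy"],c["cy"]],[0,0,1.]])
def ray(c,px):
    u=cv2.undistortPoints(np.array([[px]],float),K(c),np.array(c["distortion"]))[0,0]
    d=np.array([u[0],u[1],1.]); R=np.array(c["R"]);t=np.array(c["t"])
    return -R.T@t, R.T@d
def onz(c,px,z):
    o,d=ray(c,px); return o+d*(z-o[2])/d[2]
def tri(c1,p1,c2,p2):
    o1,d1=ray(c1,p1);o2,d2=ray(c2,p2)
    A=np.stack([d1,-d2],1);s=np.linalg.lstsq(A,o2-o1,rcond=None)[0]
    a=o1+d1*s[0];b=o2+d2*s[1];return (a+b)/2,np.linalg.norm(a-b)
def proj(c,X):
    R=np.array(c["R"]);t=np.array(c["t"])
    return cv2.projectPoints(np.array(X,float).reshape(-1,3),cv2.Rodrigues(R)[0],t,K(c),np.array(c["distortion"]))[0][:,0]
E
python3 - <<'E'
from h import *
s,d=pickle.load(open("shot0.pkl","rb"))
for n,(x,y,w,h) in dict(scene=(225,150,130,125),side=(280,125,120,145)).items():
    im=d[n]["frame"][y:y+h,x:x+w,::-1]
    k=min(780/w,590/h); k=int(k);cv2.imwrite(f"pics/{n}_z.png",cv2.resize(im,None,fx=k,fy=k,interpolation=cv2.INTER_CUBIC));print(n,k)
# base top by depth-backprojection: points z within 8..16 and brownish
for n in ["scene","side"]:
    c=d[n];f=c["frame"];hsv=cv2.cvtColor(f,cv2.COLOR_RGB2HSV)
    Z=c["range_z"];v,u=np.indices(Z.shape)
    un=cv2.undistortPoints(np.stack([u,v],-1).reshape(-1,1,2).astype(float),K(c),np.array(c["distortion"])).reshape(400,640,2)
    P=np.concatenate([un*Z[...,None],Z[...,None]],-1);W=(P-c["t"])@np.array(c["R"])
    np.save(n+"_W.npy",W)
    m=(hsv[...,0]>8)&(hsv[...,0]<25)&(hsv[...,1]>80)&(abs(W[...,2]-12)<15)&(abs(W[...,0])<900)&(Z>0)
    nn,l,st,ce=cv2.connectedComponentsWithStats(m.astype(np.uint8))
    for i in range(1,nn):
        if st[i,4]>200:
            pts=W[l==i];print(n,st[i],pts[:,2].mean(),cv2.minAreaRect(pts[:,:2].astype(np.float32)))
E
```

```text
scene 4
side 4
scene [280  20 112  12 482] 12.447350430722688 ((520.6865844726562, -1623.9635009765625), (751.3500366210938, 49.93162536621094), 1.2253488302230835)
scene [ 241  201   92   69 2115] 12.079868064186371 ((555.390380859375, 36.04298400878906), (297.4354248046875, 275.8683166503906), 76.77925872802734)
side [181  45  68  24 375] 12.210170577383295 ((345.86859130859375, 1040.9725341796875), (312.9776611328125, 30.95244789123535), 5.19816255569458)
side [307 184  34  50 996] 9.540237199556719 ((526.7583618164062, 80.27737426757812), (216.55455017089844, 93.50206756591797), 77.54901123046875)
side [293 186  12  72 353] 9.684778827108442 ((438.9726867675781, 56.93914031982422), (296.29364013671875, 34.91733169555664), 76.70536041259766)
side [312 245  50  13 258] 9.791940288740495 ((509.72998046875, -92.7657470703125), (42.65611267089844, 155.1933135986328), 76.89520263671875)
```

View pics/scene_z.png

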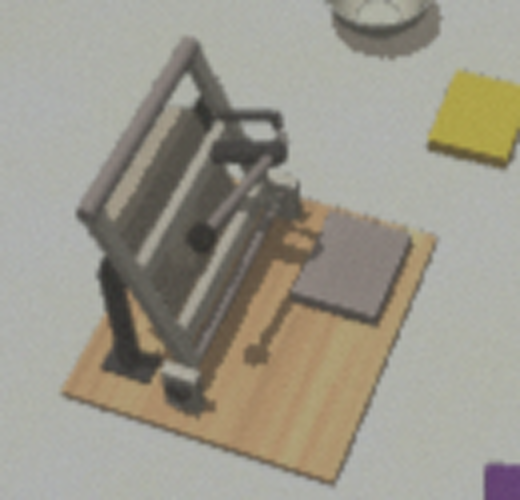

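View pics/side_z.png

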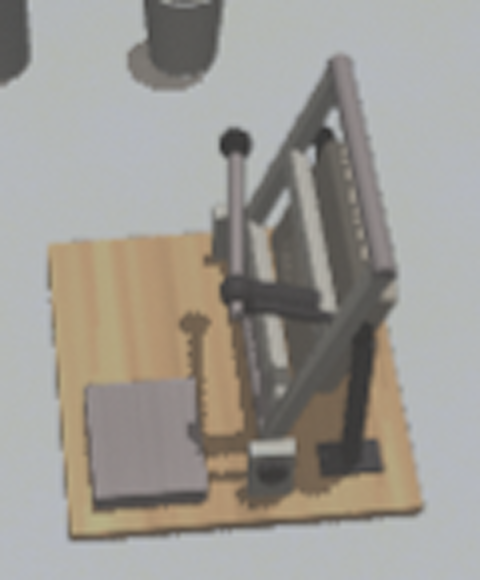

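```bash
cat >> h.py <<'E'
yaw=np.deg2rad(76.75-90);Rz=np.array([[np.cos(yaw),-np.sin(yaw),0],[np.sin(yaw),np.cos(yaw),0],[0,0,1]])
A=np.array([555.4,36.0,50])+Rz@[20,0,0]
def Ry(t): return np.array([[np.cos(t),0,np.sin(t)],[0,1,0],[-np.sin(t),0,np.cos(t)]])
def fw(p,t): return A+Rz@(Ry(t)@np.array(p,float))
def foot(q):
    p=q-.2;return np.array([-70,-60,121])+130*np.array([-.199*np.sin(p),np.cos(p),-.98*np.sin(p)])
E
python3 - <<'E'
from h import *
s,d=pickle.load(open("shot0.pkl","rb"));S,T=d["scene"],d["side"]
print("axle",A)
for nm,a,b,X in [("bar-",(272.5,160.5),(376.7,192),fw([0,-108,215],.35)),("bar+",(247,203),(365,140),fw([0,108,215],.35)),("foot",(275.5,208.75),(339,160.5),fw(foot(0),.35))]:
    print(nm,tri(S,a,T,b),X,proj(S,X),proj(T,X))
print("foot down",fw(foot(1.92),0),fw(foot(1.92),.35),fw(foot(.9),.35),fw(foot(.8),.35),fw([-70,-60,121],.35))
# plate
for n in ["scene","side"]:
    W=np.load(n+"_W.npy")
    L=(W-A)@Rz
    m=(abs(W[...,2]-32)<5)&(L[...,0]<-20)&(L[...,0]>-170)&(abs(L[...,1])<160)
    p=L[m];print(n,m.sum(),p[:,2].mean()+50,p[:,:2].min(0),p[:,:2].max(0),cv2.minAreaRect(p[:,:2].astype(np.float32)))
E
```

```text
axle [574.86758517  31.41599218  50.        ]
bar- (array([623.33789452, -92.63737338, 252.49196593]), np.float64(2.977652418733833)) [621.87440986 -90.60631471 251.96513326] [[272.41561846 160.88115578]] [[375.445411   191.92806222]]
bar+ (array([670.02873819, 112.51350373, 251.38770769]), np.float64(2.8719012129245245)) [671.3816943  119.64360512 251.96513326] [[245.66671352 204.37051639]] [[364.13725449 138.42429563]]
foot (array([579.66753765,  93.8463566 , 208.74351687]), np.float64(1.7360945067723492)) [579.84550393  99.49604794 209.68056302] [[274.87507645 209.79970617]] [[338.17814794 159.11623509]]
foot down [463.64825876 -23.88935512  45.01544381] [467.62521292 -24.82580352  78.09270044] [517.65302138  85.39606652 116.28419951] [524.72152719  91.81087477 125.10155633] [537.49607093 -21.42511151 187.66694478]
scene 485 31.757829415346674 [-138.42334191 -135.15236009] [-48.64737046 -19.79327951] ((-93.3143310546875, -77.7198715209961), (115.53433990478516, 89.26885986328125), 89.4029541015625)
side 646 30.526201969159487 [-138.53019806 -140.1359851 ] [-49.15333288 -26.2990931 ] ((-93.81835174560547, -83.22517395019531), (113.78514099121094, 89.33030700683594), 89.93778228759766)
```

```bash
cat >> h.py <<'E'
from scipy.spatial.transform import Rotation as Ro
def Rt(s): return Ro.from_euler("xyz",s["eef_rot"]).as_matrix()
def rows(s,X): return np.round((np.array(X)-s["eef_pos"])@Rt(s)/200,3)
OFF=np.array([0,-3,0])
E
python3 - <<'E'
from h import *
from cell import monitor
s=monitor.read_state();print(Rt(s).round(2))
for dz in (77,40):print(rows(s,fw(foot(0),.35)+OFF+Rz@[-2,4,0]+[0,0,dz]))
for n,px,z in [("can",(289,318),170),("cup",(240,302),100),("bowl",(320,147),55)]:
    _,d=pickle.load(open("shot0.pkl","rb"));print(n,onz(d["scene"],px,z).round())
E
```

```text
[[ 0.97 -0.    0.25]
 [-0.25 -0.    0.97]
 [-0.   -1.   -0.  ]]
[ 2.682 -0.407 -1.551]
[ 2.682 -0.222 -1.55 ]
can [473. 454. 170.]
cup [646. 396. 100.]
bowl [ 479. -392.   55.]
```

```bash
python3 -m creep '[{"ty":-0.2,"fingers":0},{"ty":-0.4,"fingers":0},{"tx":0.2,"ty":-0.4,"tz":-0.12,"fingers":0},{"tx":0.4,"ty":-0.4,"tz":-0.23,"fingers":0},{"tx":0.6,"ty":-0.4,"tz":-0.35,"fingers":0},{"tx":0.8,"ty":-0.4,"tz":-0.46,"fingers":0},{"tx":1,"ty":-0.4,"tz":-0.58,"fingers":0},{"tx":1,"ty":-0.4,"tz":-0.58,"fingers":0}]' 20
python3 - <<'E'
from h import *
from cell import monitor
s=monitor.read_state();print(s["joints"])
print(rows(s,fw(foot(0),.35)+OFF+Rz@[-2,4,0]+[0,0,70]))
E
```

```text
[ 1.25640242e+00  3.00342456e-01  1.52143040e+00  2.36725052e-05
  1.32073693e+00 -6.65886364e-02]
[ 2.682 -0.372 -1.551]$[0]: bad value
```

```bash
python3 -m creep '[{"tx":0,"ty":-0.2,"tz":0,"turn":0,"fingers":0},{"tx":0,"ty":-0.4,"tz":0,"turn":0,"fingers":0},{"tx":0.2,"ty":-0.4,"tz":-0.12,"turn":0,"fingers":0},{"tx":0.4,"ty":-0.4,"tz":-0.23,"turn":0,"fingers":0},{"tx":0.6,"ty":-0.4,"tz":-0.35,"turn":0,"fingers":0},{"tx":0.8,"ty":-0.4,"tz":-0.46,"turn":0,"fingers":0},{"tx":1,"ty":-0.4,"tz":-0.58,"turn":0,"fingers":0},{"tx":1,"ty":-0.4,"tz":-0.58,"turn":0,"fingers":0}]' 20
python3 - <<'E'
from h import *
from cell import monitor
s=monitor.read_state();print(s["joints"])
print(rows(s,fw(foot(0),.35)+OFF+Rz@[-2,4,0]+[0,0,70]))
E
```

```text
clock: 0.95
eef_pos: [303.1, 368.6, 285.1]
eef_rot: [-1.572, -0.0, -0.253]
wrist_force: [0.1, 0.6, -0.1]
finger_gap: 33.1
[ 8.06422519e-01  8.35905035e-02  1.59360602e+00 -1.07215451e-03
  1.46530309e+00 -5.11671176e-01]
[ 1.669  0.029 -0.952]
```

```bash
python3 -m creep '[{"tx":0.2,"ty":0,"tz":-0.12,"turn":0,"fingers":0},{"tx":0.4,"ty":0,"tz":-0.24,"turn":0,"fingers":0},{"tx":0.6,"ty":0,"tz":-0.36,"turn":0,"fingers":0},{"tx":0.8,"ty":0,"tz":-0.48,"turn":0,"fingers":0},{"tx":1,"ty":0,"tz":-0.6,"turn":0,"fingers":0},{"tx":1,"ty":0,"tz":-0.7,"turn":0,"fingers":0},{"tx":1,"ty":0,"tz":-0.7,"turn":0,"fingers":0}]' 20
python3 - <<'E'
from h import *
from cell import monitor
s=monitor.read_state();print(s["joints"])
print(rows(s,fw(foot(0),.35)+OFF+Rz@[-2,4,0]+[0,0,50]))
E
```

```text
clock: 1.65
eef_pos: [461.9, 181.6, 285.1]
eef_rot: [-1.573, 0.0, -0.255]
wrist_force: [-0.3, 0.3, 0.9]
finger_gap: 0.7
[ 3.01660728e-01  1.28311487e-01  1.54439764e+00 -1.43844458e-03
  1.46999418e+00 -1.01389518e+00]
[ 0.668  0.127 -0.243]
```

```bash
python3 -m creep '[{"tx":0.2,"ty":0,"tz":-0.08,"turn":-0.007,"fingers":0},{"tx":0.4,"ty":0,"tz":-0.16,"turn":-0.007,"fingers":0},{"tx":0.6,"ty":0,"tz":-0.24,"turn":-0.007,"fingers":0},{"tx":0.668,"ty":0.1,"tz":-0.243,"turn":-0.007,"fingers":0},{"tx":0.668,"ty":0.127,"tz":-0.243,"turn":-0.007,"fingers":0},{"tx":0.668,"ty":0.127,"tz":-0.243,"turn":-0.007,"fingers":0},{"tx":0.668,"ty":0.127,"tz":-0.243,"turn":-0.007,"fingers":0}]' 20
python3 - <<'E'
from h import *
from cell import monitor,optics
s=monitor.read_state();print(s["joints"],s["eef_pos"],s["eef_rot"])
c=optics.camera("wrist");cv2.imwrite("pics/w1.png",c["frame"][:,:,::-1])
c=optics.camera("side");cv2.imwrite("pics/s1.png",cv2.resize(c["frame"][100:280,250:450,::-1],None,fx=3,fy=3))
print("fwd q, rows")
for q in np.arange(0,1.11,.1): print(round(q,1),rows(s,fw(foot(q),.35)+OFF+Rz@[-2,4,0]+[0,0,13]))
E
```

```text
clock: 2.35
eef_pos: [578.3, 102.2, 260.7]
eef_rot: [-1.572, -0.001, -0.232]
wrist_force: [0.3, -0.5, -0.2]
finger_gap: 0.6
[ 0.11322703  0.35012813  1.32742609 -0.00148258  1.46403465 -1.22579439] [578.26034108 102.19029199 260.6779515 ] [-1.57218236e+00 -5.02008630e-04 -2.31616582e-01]
fwd q, rows
0.0 [ 0.004  0.19  -0.006]
0.1 [-0.029  0.245  0.004]
0.2 [-0.063  0.3    0.007]
0.3 [-0.097  0.355  0.004]
0.4 [-0.131  0.41  -0.005]
0.5 [-0.164  0.464 -0.021]
0.6 [-0.196  0.516 -0.044]
0.7 [-0.227  0.566 -0.072]
0.8 [-0.256  0.613 -0.106]
0.9 [-0.283  0.657 -0.145]
1.0 [-0.307  0.698 -0.189]
1.1 [-0.33   0.734 -0.238]
```

View pics/w1.png

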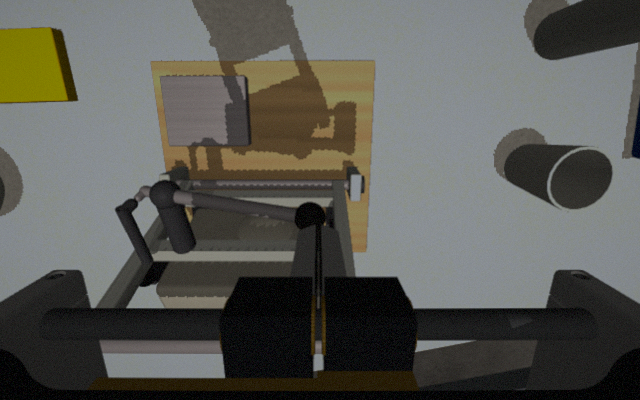

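View pics/s1.png

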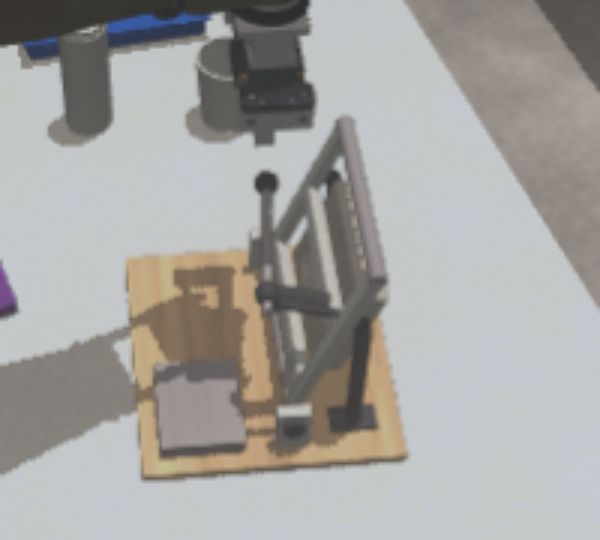

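The wrist view has the ball at (310,216) just under the closed tips at (318,225). The side view agrees, so I'll press along the arc.

```bash
python3 -m creep '[{"tx":0,"ty":0.12,"tz":-0.006,"turn":0,"fingers":0},{"tx":0.0,"ty":0.19,"tz":-0.003,"turn":0,"fingers":0},{"tx":-0.015,"ty":0.22,"tz":0,"turn":0,"fingers":0},{"tx":-0.03,"ty":0.25,"tz":0.004,"turn":0,"fingers":0},{"tx":-0.047,"ty":0.275,"tz":0.004,"turn":0,"fingers":0},{"tx":-0.063,"ty":0.3,"tz":0.004,"turn":0,"fingers":0},{"tx":-0.063,"ty":0.3,"tz":0.004,"turn":0,"fingers":0}]' 20
python3 - <<'E'
from h import *
from cell import monitor,optics
c=optics.camera("wrist");cv2.imwrite("pics/w2.png",c["frame"][:,:,::-1])
c=optics.camera("side");cv2.imwrite("pics/s2.png",cv2.resize(c["frame"][100:280,250:450,::-1],None,fx=3,fy=3))
s=monitor.read_state()
for q in np.arange(0.2,1.11,.1): print(round(q,1),rows(s,fw(foot(q),.35)+OFF+Rz@[-2,4,0]+[0,0,13]))
E
```

```text
clock: 3.15
eef_pos: [566.4, 106.8, 201.8]
eef_rot: [-1.57, -0.003, -0.231]
wrist_force: [0.7, 5.9, 5.0]
finger_gap: 0.5
0.2 [-0.002  0.008 -0.001]
0.3 [-0.036  0.063 -0.005]
0.4 [-0.07   0.118 -0.014]
0.5 [-0.103  0.172 -0.031]
0.6 [-0.135  0.224 -0.053]
0.7 [-0.166  0.273 -0.081]
0.8 [-0.195  0.32  -0.115]
0.9 [-0.222  0.364 -0.155]
1.0 [-0.247  0.405 -0.199]
1.1 [-0.27   0.441 -0.248]
```

View pics/w2.png

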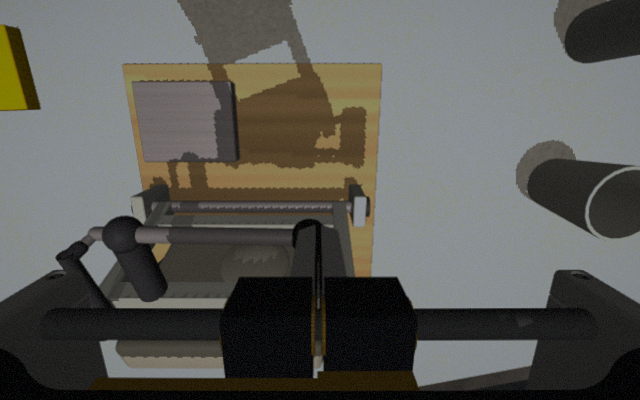

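View pics/s2.png

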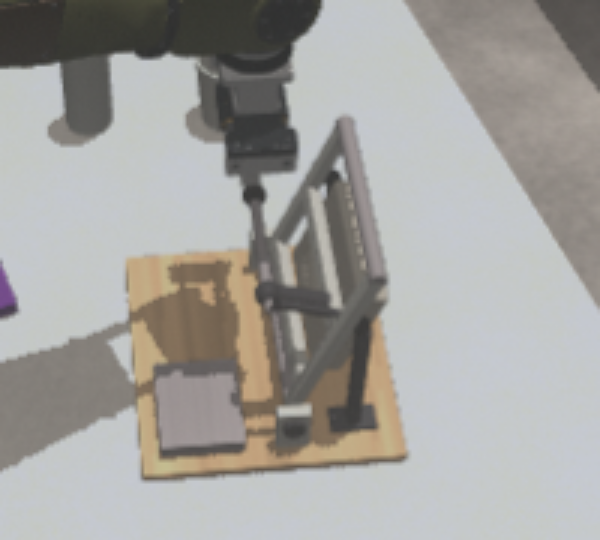

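The ball has followed to about q≈0.2 and the foot is at (307,232) in the wrist view. The contact sits a little to the +y side of the ball, so I'll shift about 6 mm to -y as I continue.

```bash
python3 -m creep '[{"tx":-0.015,"ty":0.025,"tz":-0.02,"turn":0,"fingers":0},{"tx":-0.036,"ty":0.063,"tz":-0.035,"turn":0,"fingers":0},{"tx":-0.053,"ty":0.09,"tz":-0.04,"turn":0,"fingers":0},{"tx":-0.07,"ty":0.118,"tz":-0.045,"turn":0,"fingers":0},{"tx":-0.086,"ty":0.145,"tz":-0.052,"turn":0,"fingers":0},{"tx":-0.103,"ty":0.172,"tz":-0.06,"turn":0,"fingers":0},{"tx":-0.103,"ty":0.172,"tz":-0.06,"turn":0,"fingers":0}]' 20
python3 - <<'E'
from h import *
from cell import monitor,optics
c=optics.camera("wrist");cv2.imwrite("pics/w3.png",c["frame"][:,:,::-1])
c=optics.camera("side");cv2.imwrite("pics/s3.png",cv2.resize(c["frame"][100:280,250:450,::-1],None,fx=3,fy=3))
s=monitor.read_state()
for q in np.arange(0.5,1.11,.1): print(round(q,1),rows(s,fw(foot(q),.35)+OFF+Rz@[-2,4,0]+[0,0,13]))
E
```

```text
clock: 3.95
eef_pos: [543.4, 99.5, 167.0]
eef_rot: [-1.57, -0.002, -0.231]
wrist_force: [0.2, 2.0, 3.1]
finger_gap: 0.8
0.5 [ 0.    -0.001  0.03 ]
0.6 [-0.032  0.051  0.008]
0.7 [-0.063  0.101 -0.021]
0.8 [-0.092  0.148 -0.055]
0.9 [-0.119  0.192 -0.094]
1.0 [-0.144  0.232 -0.138]
1.1 [-0.167  0.269 -0.187]
```

View pics/w3.png

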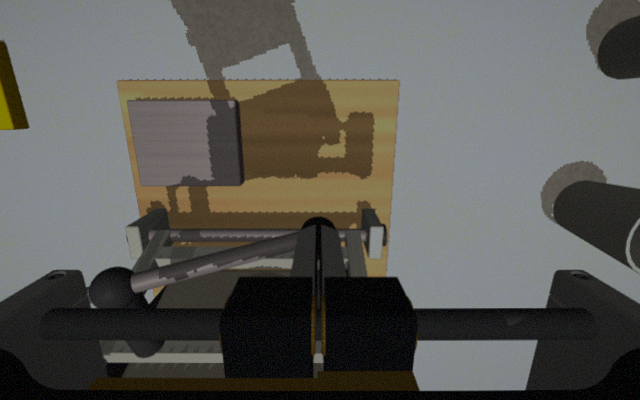

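View pics/s3.png

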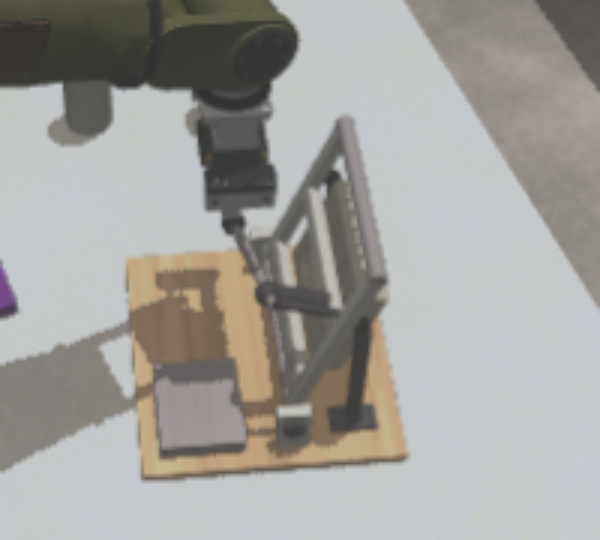

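```bash
python3 -m creep '[{"tx":-0.016,"ty":0.025,"tz":-0.01,"turn":0,"fingers":0},{"tx":-0.032,"ty":0.051,"tz":-0.02,"turn":0,"fingers":0},{"tx":-0.048,"ty":0.076,"tz":-0.033,"turn":0,"fingers":0},{"tx":-0.063,"ty":0.101,"tz":-0.046,"turn":0,"fingers":0},{"tx":-0.078,"ty":0.125,"tz":-0.063,"turn":0,"fingers":0},{"tx":-0.092,"ty":0.148,"tz":-0.08,"turn":0,"fingers":0},{"tx":-0.106,"ty":0.17,"tz":-0.098,"turn":0,"fingers":0},{"tx":-0.119,"ty":0.192,"tz":-0.116,"turn":0,"fingers":0},{"tx":-0.131,"ty":0.212,"tz":-0.135,"turn":0,"fingers":0},{"tx":-0.131,"ty":0.212,"tz":-0.135,"turn":0,"fingers":0}]' 20
python3 - <<'E'
from h import *
from cell import monitor,optics
c=optics.camera("wrist");cv2.imwrite("pics/w4.png",c["frame"][:,:,::-1])
c=optics.camera("side");cv2.imwrite("pics/s4.png",cv2.resize(c["frame"][100:280,250:450,::-1],None,fx=3,fy=3))
E
```

```text
clock: 5.05
eef_pos: [511.9, 78.9, 124.8]
eef_rot: [-1.57, -0.002, -0.232]
wrist_force: [-0.3, 0.4, 0.6]
finger_gap: 0.5
```

View pics/w4.png

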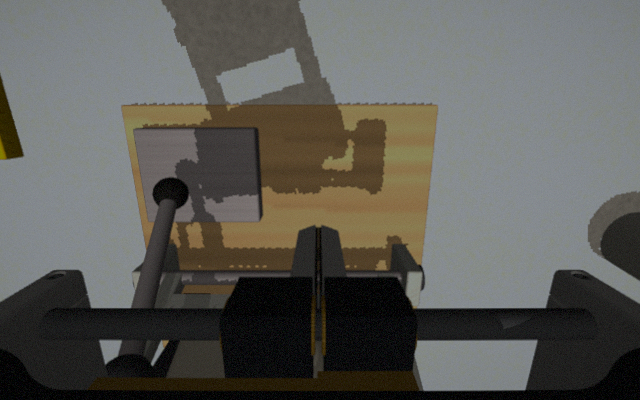

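View pics/s4.png

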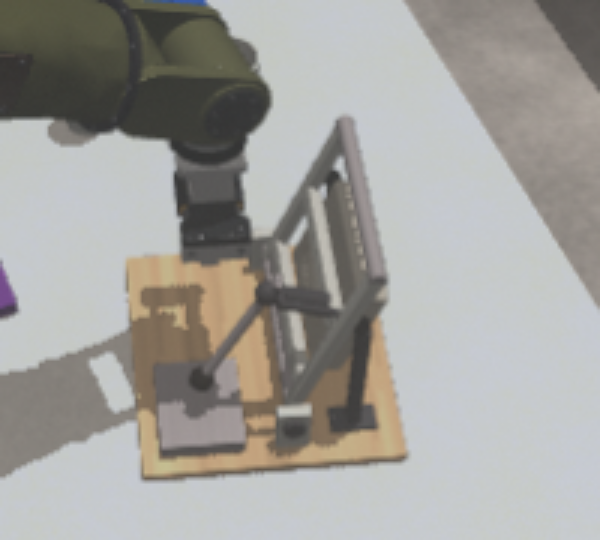

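The kickstand has snapped down: the foot now hangs over the plate at about (170,193) in the wrist view, and the side view shows the same. I'll raise the tool, turn it and open the fingers over the bar.

```bash
python3 -m creep '[{"tx":0,"ty":-0.2,"tz":0,"turn":0,"fingers":0},{"tx":0,"ty":-0.4,"tz":0,"turn":0,"fingers":0},{"tx":0,"ty":-0.6,"tz":0,"turn":0,"fingers":0},{"tx":0,"ty":-0.8,"tz":0,"turn":0.04,"fingers":30},{"tx":0,"ty":-1,"tz":0,"turn":0.08,"fingers":60},{"tx":0.1,"ty":-1,"tz":-0.05,"turn":0.12,"fingers":60},{"tx":0.2,"ty":-1,"tz":-0.1,"turn":0.16,"fingers":60},{"tx":0.3,"ty":-1,"tz":-0.15,"turn":0.2,"fingers":60},{"tx":0.4,"ty":-1,"tz":-0.2,"turn":0.24,"fingers":60},{"tx":0.5,"ty":-1,"tz":-0.2,"turn":0.28,"fingers":60},{"tx":0.6,"ty":-1,"tz":-0.2,"turn":0.32,"fingers":60},{"tx":0.7,"ty":-1,"tz":-0.2,"turn":0.36,"fingers":60},{"tx":0.7,"ty":-1,"tz":-0.2,"turn":0.4,"fingers":60},{"tx":0.7,"ty":-1,"tz":-0.2,"turn":0.44,"fingers":60},{"tx":0.7,"ty":-1,"tz":-0.2,"turn":0.48,"fingers":60},{"tx":0.7,"ty":-1,"tz":-0.2,"turn":0.5,"fingers":60},{"tx":0.7,"ty":-1,"tz":-0.2,"turn":0.5,"fingers":60}]' 20
python3 - <<'E'
from h import *
from cell import monitor,optics
s=monitor.read_state();print(s["joints"])
print(rows(s,fw([0,0,215],.35)+OFF-[0,0,21]))
a=optics.camera("scene");b=optics.camera("side")
pickle.dump((a,b),open("shot5.pkl","wb"))
w=optics.camera("wrist");cv2.imwrite("pics/w5.png",w["frame"][:,:,::-1])
cv2.imwrite("pics/s5.png",cv2.resize(b["frame"][80:270,250:450,::-1],None,fx=3,fy=3))
cv2.imwrite("pics/c5.png",cv2.resize(a["frame"][130:280,210:370,::-1],None,fx=4,fy=4))
for q in(1.5,1.7,1.92):print(q,proj(b,fw(foot(q),.35)),proj(a,fw(foot(q),.35)))
E
```

```text
clock: 6.85
eef_pos: [639.1, 8.3, 325.9]
eef_rot: [-1.567, 0.001, -1.803]
wrist_force: [0.3, 0.2, 0.6]
finger_gap: 60.1
[-4.44569272e-02  4.58669178e-01  1.03210739e+00  2.34090669e-04
  1.64740326e+00  1.87795102e-01]
[-0.024  0.475  0.031]
1.5 [[315.59817019 209.93222978]] [[306.78918322 217.57335348]]
1.7 [[315.59268546 217.13239206]] [[309.75040762 213.26174403]]
1.92 [[316.59096184 224.25112554]] [[312.19884461 207.55898763]]
```

View pics/w5.png

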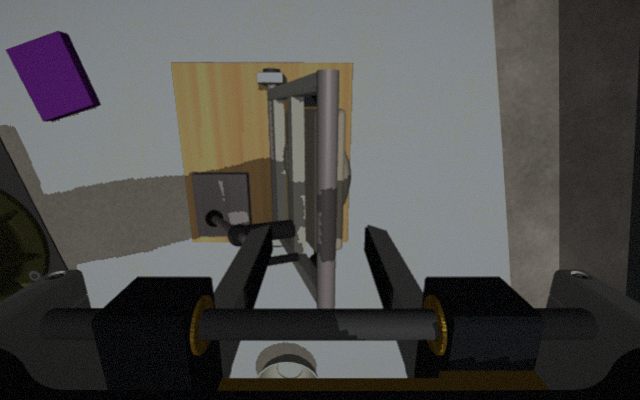

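View pics/s5.png

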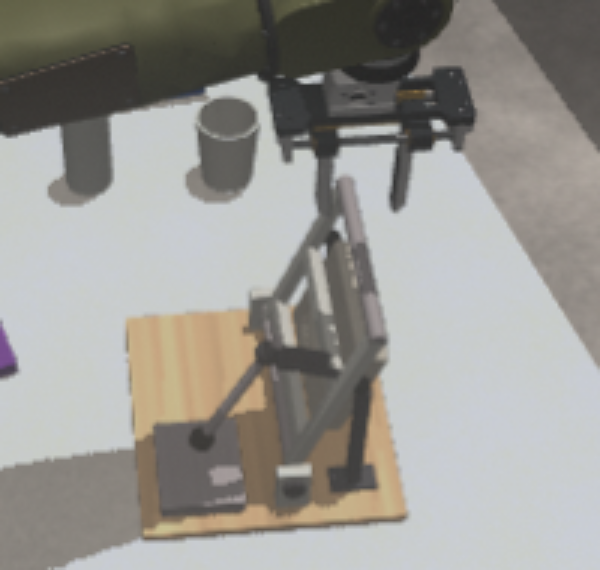

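View pics/c5.png

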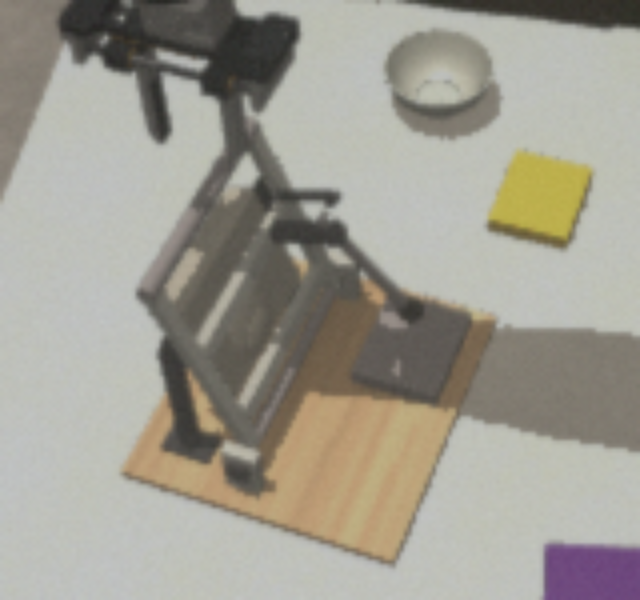

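The foot matches q≈1.92 in both views: side (317.7,226), scene (312.7,207.5). The bar lies centred between the open fingers in the wrist view, so I'll go down and grip it.

```bash
python3 -m creep '[{"tx":-0.02,"ty":0.1,"tz":0.031,"turn":0,"fingers":60},{"tx":-0.02,"ty":0.25,"tz":0.031,"turn":0,"fingers":60},{"tx":-0.02,"ty":0.4,"tz":0.031,"turn":0,"fingers":60},{"tx":-0.02,"ty":0.475,"tz":0.031,"turn":0,"fingers":60},{"tx":-0.02,"ty":0.475,"tz":0.031,"turn":0,"fingers":60},{"tx":-0.02,"ty":0.475,"tz":0.031,"turn":0,"fingers":40},{"tx":-0.02,"ty":0.475,"tz":0.031,"turn":0,"fingers":30}]' 15
python3 -m creep '[{"tx":0,"ty":0,"tz":0,"turn":0,"fingers":15},{"tx":0,"ty":0,"tz":0,"turn":0,"fingers":10},{"tx":0,"ty":0,"tz":0,"turn":0,"fingers":5},{"tx":0,"ty":0,"tz":0,"turn":0,"fingers":5},{"tx":0,"ty":0,"tz":0,"turn":0,"fingers":5},{"tx":0,"ty":0,"tz":0,"turn":0,"fingers":5}]' 15
python3 - <<'E'
from h import *
from cell import monitor,optics
w=optics.camera("wrist");cv2.imwrite("pics/w6.png",w["frame"][:,:,::-1])
s=monitor.read_state();X0=s["eef_pos"];print(rows(s,fw([0,0,215],.35)-[0,0,21]))
b0=Ry(.35)@[0,0,215]
for t in np.arange(.35,-.021,-.02):
    print(round(t,2),rows(s,X0+Rz@(Ry(t)@[0,0,215]-b0)))
E
```

```text
clock: 7.7
eef_pos: [646.7, 10.7, 232.5]
eef_rot: [-1.565, 0.001, -1.8]
wrist_force: [-0.6, 0.0, 0.3]
finger_gap: 47.2
clock: 8.3
eef_pos: [647.0, 10.7, 232.7]
eef_rot: [-1.565, 0.001, -1.8]
wrist_force: [3.0, -0.7, 1.6]
finger_gap: 17.7
[-0.018  0.009 -0.006]
0.35 [0. 0. 0.]
0.33 [-0.    -0.007 -0.02 ]
0.31 [-0.    -0.014 -0.041]
0.29 [-0.    -0.021 -0.061]
0.27 [-0.    -0.027 -0.082]
0.25 [-0.    -0.032 -0.102]
0.23 [-0.    -0.038 -0.123]
0.21 [-0.    -0.042 -0.144]
0.19 [-0.    -0.047 -0.165]
0.17 [-0.001 -0.051 -0.186]
0.15 [-0.001 -0.054 -0.208]
0.13 [-0.001 -0.058 -0.229]
0.11 [-0.001 -0.06  -0.25 ]
0.09 [-0.001 -0.063 -0.272]
0.07 [-0.001 -0.064 -0.293]
0.05 [-0.001 -0.066 -0.314]
0.03 [-0.001 -0.067 -0.336]
0.01 [-0.001 -0.067 -0.357]
-0.01 [-0.001 -0.067 -0.379]
```

View pics/w6.png

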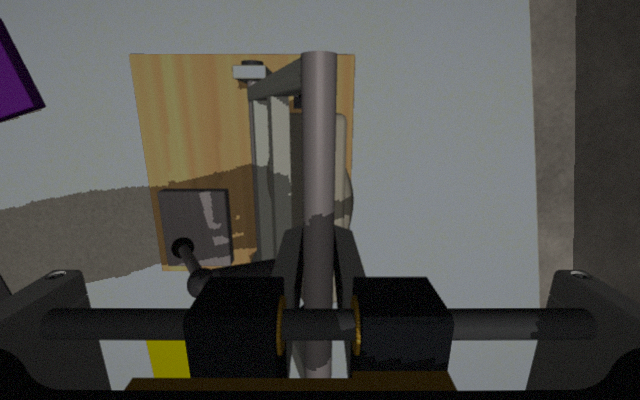

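The bar is gripped: gap 17.7 mm against 18 mm diameter, and it sits between the pads at (318,240). Now easing forward along the arc.

```bash
python3 -m creep '[{"tx":0,"ty":-0.007,"tz":-0.02,"turn":0,"fingers":5},{"tx":0,"ty":-0.014,"tz":-0.041,"turn":0,"fingers":5},{"tx":0,"ty":-0.021,"tz":-0.061,"turn":0,"fingers":5},{"tx":0,"ty":-0.027,"tz":-0.082,"turn":0,"fingers":5},{"tx":0,"ty":-0.032,"tz":-0.102,"turn":0,"fingers":5},{"tx":0,"ty":-0.038,"tz":-0.123,"turn":0,"fingers":5},{"tx":0,"ty":-0.042,"tz":-0.144,"turn":0,"fingers":5},{"tx":0,"ty":-0.047,"tz":-0.165,"turn":0,"fingers":5},{"tx":0,"ty":-0.051,"tz":-0.186,"turn":0,"fingers":5},{"tx":0,"ty":-0.054,"tz":-0.208,"turn":0,"fingers":5},{"tx":0,"ty":-0.058,"tz":-0.229,"turn":0,"fingers":5},{"tx":0,"ty":-0.06,"tz":-0.25,"turn":0,"fingers":5},{"tx":0,"ty":-0.063,"tz":-0.272,"turn":0,"fingers":5},{"tx":0,"ty":-0.063,"tz":-0.272,"turn":0,"fingers":5},{"tx":0,"ty":-0.063,"tz":-0.272,"turn":0,"fingers":5},{"tx":0,"ty":-0.063,"tz":-0.272,"turn":0,"fingers":5}]' 15
python3 - <<'E'
from h import *
from cell import monitor,optics
b=optics.camera("side")
cv2.imwrite("pics/s7.png",cv2.resize(b["frame"][80:270,250:450,::-1],None,fx=3,fy=3))
w=optics.camera("wrist");cv2.imwrite("pics/w7.png",w["frame"][:,:,::-1])
f=[]
for _ in range(1): s=monitor.read_state();f.append(s["wrist_force"]@Rz)
print(f,((s["eef_pos"]-A)@Rz).round(1))
for t in (.1,0):print(proj(b,fw(foot(1.92),t)))
E
```

```text
clock: 9.95
eef_pos: [593.9, 23.1, 244.8]
eef_rot: [-1.565, 0.001, -1.8]
wrist_force: [1.6, 2.2, 1.9]
finger_gap: 17.3
[array([1.62210575, 2.4714045 , 2.27235341])] [ 20.5  -3.8 194.9]
[[315.31071219 228.74396493]]
[[315.33104069 230.50318544]]
```

View pics/s7.png

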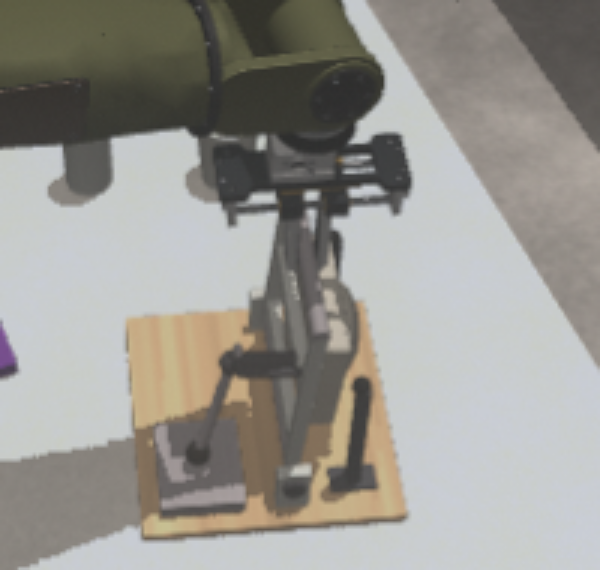

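View pics/w7.png

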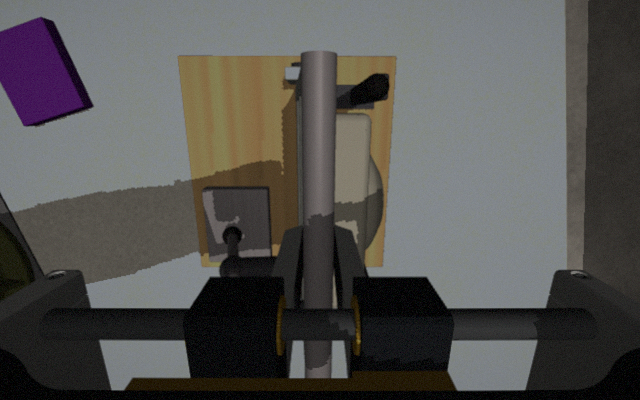

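The frame now leans about 0.09 rad, the foot at (197,453) in the crop is just above the plate, and the bar is still in the fingers. I'll creep on and watch the force.

```bash
python3 -m creep '[{"tx":0,"ty":-0.001,"tz":-0.01,"turn":0,"fingers":5},{"tx":0,"ty":-0.002,"tz":-0.02,"turn":0,"fingers":5},{"tx":0,"ty":-0.002,"tz":-0.03,"turn":0,"fingers":5},{"tx":0,"ty":-0.003,"tz":-0.04,"turn":0,"fingers":5},{"tx":0,"ty":-0.003,"tz":-0.05,"turn":0,"fingers":5},{"tx":0,"ty":-0.004,"tz":-0.06,"turn":0,"fingers":5},{"tx":0,"ty":-0.004,"tz":-0.07,"turn":0,"fingers":5},{"tx":0,"ty":-0.004,"tz":-0.07,"turn":0,"fingers":5},{"tx":0,"ty":-0.004,"tz":-0.07,"turn":0,"fingers":5}]' 15
cat > chk.py <<'E'
from h import *
from cell import monitor
s=monitor.read_state();print("local F",(s["wrist_force"]@Rz).round(2),"pos",((s["eef_pos"]-A)@Rz).round(1))
E
python3 chk.py
```

```text
clock: 10.95
eef_pos: [580.2, 26.2, 245.6]
eef_rot: [-1.565, 0.001, -1.8]
wrist_force: [0.9, 1.7, 3.1]
finger_gap: 17.3
local F [0.53 1.84 3.06] pos [  6.4  -3.9 195.6]
```

```bash
python3 -m creep '[{"tx":0,"ty":0,"tz":-0.005,"turn":0,"fingers":5},{"tx":0,"ty":0,"tz":-0.01,"turn":0,"fingers":5},{"tx":0,"ty":0,"tz":-0.015,"turn":0,"fingers":5},{"tx":0,"ty":0,"tz":-0.02,"turn":0,"fingers":5},{"tx":0,"ty":0,"tz":-0.02,"turn":0,"fingers":5},{"tx":0,"ty":0,"tz":-0.02,"turn":0,"fingers":5}]' 15
python3 chk.py
```

```text
clock: 11.55
eef_pos: [576.3, 27.1, 245.5]
eef_rot: [-1.565, 0.001, -1.8]
wrist_force: [2.0, 2.0, 1.7]
finger_gap: 17.3
local F [1.52 2.36 1.74] pos [  2.4  -3.9 195.5]
```

```bash
python3 -m creep '[{"tx":0,"ty":0,"tz":-0.005,"turn":0,"fingers":5},{"tx":0,"ty":0,"tz":-0.01,"turn":0,"fingers":5},{"tx":0,"ty":0,"tz":-0.01,"turn":0,"fingers":5},{"tx":0,"ty":0,"tz":-0.01,"turn":0,"fingers":5}]' 15
python3 chk.py
python3 -m creep '[{"tx":0,"ty":0,"tz":-0.005,"turn":0,"fingers":5},{"tx":0,"ty":0,"tz":-0.01,"turn":0,"fingers":5},{"tx":0,"ty":0,"tz":-0.01,"turn":0,"fingers":5},{"tx":0,"ty":0,"tz":-0.01,"turn":0,"fingers":5}]' 15
python3 chk.py
```

```text
clock: 11.95
eef_pos: [574.7, 27.5, 245.6]
eef_rot: [-1.564, 0.002, -1.8]
wrist_force: [5.8, 0.7, 1.5]
finger_gap: 17.5
local F [5.51 1.99 1.54] pos [  0.7  -3.8 195.6]
clock: 12.35
eef_pos: [573.8, 27.7, 245.7]
eef_rot: [-1.561, 0.002, -1.8]
wrist_force: [13.6, 0.5, -0.4]
finger_gap: 17.8
local F [13.13  3.57 -0.41] pos [ -0.2  -3.8 195.7]
```

The foot has met the plate: the bar force rises 1.5 → 5.5 → 13 N as the motion stalls at 0 rad. I'll ease off a little and hold.

```bash
python3 -m creep '[{"tx":0,"ty":0,"tz":-0.003,"turn":0,"fingers":5},{"tx":0,"ty":0,"tz":-0.003,"turn":0,"fingers":5},{"tx":0,"ty":0,"tz":-0.003,"turn":0,"fingers":5},{"tx":0,"ty":0,"tz":-0.003,"turn":0,"fingers":5},{"tx":0,"ty":0,"tz":-0.003,"turn":0,"fingers":5},{"tx":0,"ty":0,"tz":-0.003,"turn":0,"fingers":5},{"tx":0,"ty":0,"tz":-0.003,"turn":0,"fingers":5},{"tx":0,"ty":0,"tz":-0.003,"turn":0,"fingers":5}]' 15
python3 chk.py
python3 - <<'E'
from h import *
from cell import monitor,optics
b=optics.camera("side");a=optics.camera("scene")
cv2.imwrite("pics/s8.png",cv2.resize(b["frame"][80:270,250:450,::-1],None,fx=3,fy=3))
cv2.imwrite("pics/c8.png",cv2.resize(a["frame"][130:280,210:370,::-1],None,fx=4,fy=4))
print(proj(b,fw(foot(1.92),0)),proj(a,fw(foot(1.92),0)))
E
python3 chk.py
```

```text
clock: 13.15
eef_pos: [574.1, 27.6, 245.7]
eef_rot: [-1.558, 0.002, -1.8]
wrist_force: [10.9, 1.2, -0.4]
finger_gap: 17.6
local F [10.37  3.67 -0.36] pos [ 1.000e-01 -3.900e+00  1.957e+02]
[[315.33104069 230.50318544]] [[313.25599849 212.88790039]]
local F [10.72  3.15  0.73] pos [ 1.000e-01 -3.800e+00  1.956e+02]
```

View pics/s8.png

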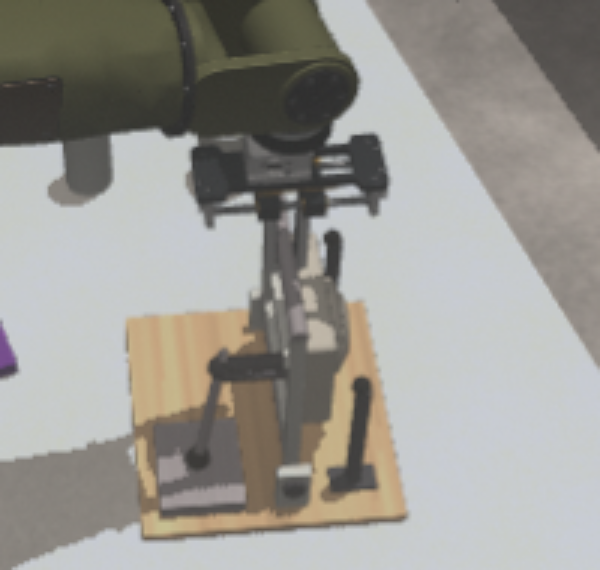

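View pics/c8.png

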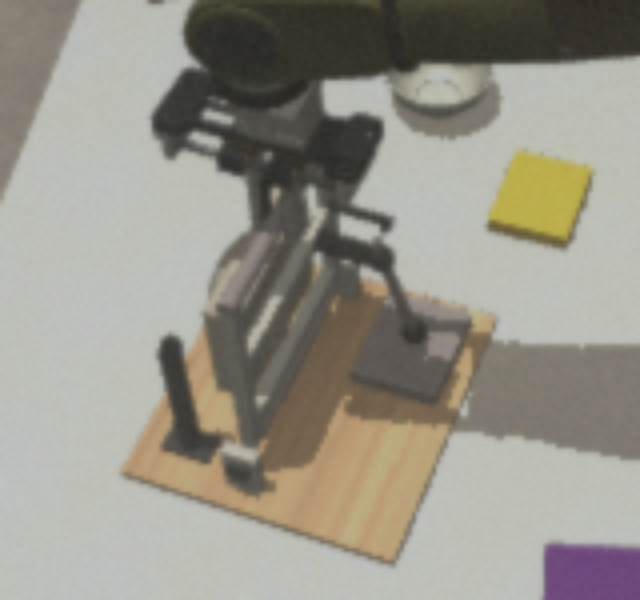

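The frame is upright and the foot rests on the plate: side crop (197,457) is pixel (315.7,232) against 230.5 predicted, and scene (413,332) is pixel (313,213) against (313.3,212.9). The bar is held with a steady push of about 10.5 N, so I'm handing in.

```bash
python3 -c "
from cell import manip
print(manip.sign_off())"; python3 chk.py
```

```text
the job is handed in; nothing more can be done
None
the job is handed in; nothing more can be done
```

The kickstand is fully down, the frame stands upright with the foot on the steel plate, and the gripper is still holding the top bar. I handed the job in at about 13 s of the 51 s allowed; no verdict was reported.

- **Kickstand:** I pressed the foot down along its arc with closed fingers until it snapped over by itself, with the frame still on its rests. Both cameras placed the foot within about 2 px of where it belongs at 1.92 rad.
- **Frame:** I gripped the bar (gap about 17.6 mm on the 18 mm bar) and eased it forward. The force rose from about 1.5 to 5.5 to 13 N as the motion stalled at about 0 rad. I then backed off slightly.
- **Last checks:** The push on the bar was steady at about 10.5 N, roughly 20 N on the foot by lever arm, which is an estimate, not a measurement. The side and scene views show the foot on the plate within 2 px of prediction.
- **Bystanders:** I saw no contact with the can, cup or bowl. I did not measure their positions again at the end.
- **Disagreements:** The scene and side cameras differed by about 5 mm in y. On the first press the tip was a few millimetres off the ball's centre, and I corrected that on the way down.

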